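# Stack a circuit board and its cover plate on the posts of an opened instrument

### The job

Reassemble the opened instrument: lower the green circuit board over all four posts of the grey floor pan until its spacers stand on the pan, then lower the bare metal cover plate over the same posts until its spacers stand on the board. Either plate may go on either way round, spacers down; lower them gently rather than letting them drop, let go of both, and leave the other things on the bench where they are.

Things in the scene. Friction and masses are not known exactly. Their poses are not given: they have to be found in the camera images.
- pan_floor (a point): Fixed grey floor pan, 150 (x) x 230 (y) mm, upper face 6 mm over the bench, 12 mm lips at its short ends, small blocks up to 20 mm high in its far corners. Point: on the upper face, amid the posts; z up. Four upright steel posts at x +-20, y +-63 mm: 7 mm diameter, 64 mm tall above the face, the top 12 mm tapering to 2 mm.
- board_mid (a point): Loose green circuit board, 160 g +-33 %, 60 (x) x 150 (y) x 4 mm, standing on four hollow spacers (22 mm long, 16 mm across) below its 11 mm holes at x +-20, y +-63 mm; bores 11 mm. Parts up to 14 mm high on top inside x +-18, y +-66 mm. Point: centre of the plate, half-way through it, 24 mm above its spacers' feet; z up. Long edges free: grip across the 60 mm at mid-length.
- cover_mid (a point): Loose bare aluminium cover plate, 200 g +-33 %: same plate, holes and spacers as the circuit board, but no parts on it, only dark flat slots. Point: centre of the plate, half-way through it, 24 mm above its spacers' feet; z up. Board and cover stand on opposite sides of the pan; which is on which side varies.
- dish: Small steel dish, 64 mm diameter, 22 mm high, loose on the bench, origin at the centre of its underside. To be left alone.
- flux: White bottle, 44 mm diameter, 75 mm high, loose, origin at the centre of its underside. To be left alone.
- driver: Screwdriver with a black handle lying on the bench between robot and pan, loose. To be left alone.
- relay: Black block 30 x 30 x 35 mm standing on the bench near the robot, loose, origin at the centre of its underside. To be left alone.
- spool: Grey spool, 56 mm diameter, 42 mm high, standing on the far side of the bench, loose. To be left alone.
- spanner: Steel spanner lying on the far side of the bench, loose. To be left alone.
- meter: Yellow multimeter, 150 x 80 x 42 mm, lying on the far side of the bench, loose. To be left alone.
Mind the look-alikes: they are no part of the job. Leave any blue or purple look-alike of the part that bears cover_mid alone.

How it is judged:
On the way, in this order (a step that is already met when the one before it is completed fails the run):
1. the circuit board stands on the pan with all four posts through its holes (horizontal distance between board_mid and pan_floor below 0.004 m and angle between the y axis of board_mid and the y axis of pan_floor, either way round below 0.06 rad and angle between board_mid's own z axis and vertical below 0.04 rad and z of board_mid in the frame of pan_floor below 0.0265 m), for 0.3 s.
2. the cover plate stands on the circuit board with all four posts through its holes (horizontal distance between cover_mid and pan_floor below 0.004 m and angle between the y axis of cover_mid and the y axis of pan_floor, either way round below 0.06 rad and angle between cover_mid's own z axis and vertical below 0.04 rad and z of cover_mid in the frame of board_mid between 0.02 and 0.0285 m), for 0.3 s.
At the end, for the whole second after the job is handed in: Board down on the pan (plate centre under 26.5 mm above it; 24 when home), cover down on the board (centres under 28.5 mm apart in height; 26 when home), both level within 0.04 rad, within 4 mm of the posts' middle and 0.06 rad of their line (either way round), at rest (all of step 1 and all of step 2 and linear speed of each of board, cover below 0.01 m/s); the robot touches nothing.
It fails at once if a plate is let drop down the posts (faster than 0.5 m/s over the pan) ((horizontal distance between board_mid and pan_floor below 0.02 m and z of board_mid in the frame of pan_floor below 0.085 m and linear speed of board above 0.5 m/s) or (horizontal distance between cover_mid and pan_floor below 0.02 m and z of cover_mid in the frame of pan_floor below 0.085 m and linear speed of cover above 0.5 m/s)).
It fails at once if another thing on the bench is moved by more than 30 mm (distance of any of dish, flux, driver, relay, spool, spanner, meter from where it was at the start of the episode above 0.03 m).
It also fails if it takes over 58 s, if anything falls off the work surface, if the arm or the gripper's body presses on something with over 40 N, if the wrist force passes 120 N, or if a joint passes its speed limit or range.

### The arm

A 7-joint arm with a two-finger parallel gripper is mounted at the origin on the work surface. World frame = base frame: x ahead of the robot, y to its left, z up, the work surface at z = 0. Lengths are in m, angles in rad, forces in N, time in s.
With the tool pointing down it reaches from about 0.35 to 0.9 m from the base axis. Payload 7.2 kg.
Tool frame: the origin (TCP) lies at the very end of the fingers, on their centre line; the grasp point (between the pads) lies 19 mm behind it (robot.hold_point_z is the distance from the TCP to the grasp point, in m); z points along the fingers, y is the line along which they close (so a half turn about z gives the same grasp; the last joint's range is limited). The gripper opens to 88 mm and grips with 3 to 60 N. Pads are 20 mm wide; open, the fingers measure 115 mm over their backs; the gripper's body (75 mm by 178 mm) begins 61 mm behind the grasp point.
Start: joints at [-1.278, 0.411, -0.013, 1.596, 0.006, 1.134, -0.082], TCP at [0.221, 0.585, 0.223] pointing down, gripper open.
Joint ranges: [-2.95, 2.95], [-0.29, 1.99], [-1.47, 1.44], [0.14, 2.54], [-1.03, 4.17], [0.13, 1.85], [-2.86, 2.86]. Speed limits (rad/s): [2.39, 2.39, 3.01, 3.01, 3.14, 3.14, 3.14].

### API

Orientations are given as a rotation vector (axis times angle).
In Python, from station import robot gives the robot as it stands. The module is installed in compiled form; this text tells all that it offers.
- The arm moves only by the shell command python3 -m handwheel 'ROWS' [FORCE]. ROWS is text: rows parted by semicolons, each of 5 numbers parted by spaces: the opening, from 0 (shut) to 1 (fully open), then the shift along the tool's x, y, z in mm, then the turn about the tool's z in degrees. In form: claw tx ty tz twist; .... A call has 1 to 5 rows; each row is the pose to reach, as a shift and turn from the pose commanded when the call began, along the tool's axes at that moment; what a row does not reach only later rows make up. A row lasts 1/12 s, in which the tool goes at most 41.7 mm and 7.16 degrees, less where a joint would pass 70% of its speed; a pose out of reach is approached as far as the arm can. A call with a gripper value outside its range is refused whole. The fingers move at their own pace and stop on an object; FORCE is the grip in N (left out, the last holds). Time passes only in rows, so rows that repeat a pose let the fingers close. It gives the time, the measured TCP pose, the force, the opening and the grip force at its end, in the units of the state.
- robot.get_obs(): the state, without advancing time (a new reading comes with each control period).
- robot.read_camera(name): name is "scene" or "side" or "wrist"; returns (picture, depth): 384x512x3 uint8, red, green, blue; 384x512 float32, m along the optical axis (not along the pixel's ray), 0 where there is no reading.
- robot.camera_params(name): a dict with "fov_y" (degrees; the focal length in pixels is half the picture's height over the tangent of half this angle, whatever the lens; pixels are square), "cx", "cy" (the principal point, pixels), "rvec" (rotation vector, rad) and "tvec" (3), from world to camera coordinates, as OpenCV has them. Camera axes: x right, y down, z forward; pixel columns grow to the right and rows downward; lengths in m; the calibration is good to about 2 mm. A picture is of the moment at which its call begins: read the wrist's pose just before it. camera_params takes no time and is no camera call; for the wrist camera it gives the pose at the moment of the call.
- robot.close_job(): hands the job in; it is judged then, once.
The state is a dict: "clock": time; "q": joint angles; "joint_velocities": joint speeds; "tau": joint torques, N m; "ee_pos": TCP position; "ee_rot": TCP orientation; "contact_force": force on the tool from outside, world axes, zero at the start; "wrist_torque": the same for the moment, N m; "grip_width": opening from 0.0 (shut) to 1.0 (fully open); "grip_force": force on a finger pad.
Only numpy, scipy, OpenCV 4.12 (cv2) and the standard library are available. Lean on these libraries where they do the work, as an engineer would, in place of code of your own. Each camera call takes 0.05 s, during which the arm holds its last target. There are 200 camera calls.

## Working session

There is one attempt and no reset: what is moved stays moved. The work goes in short steps, Python scripts to look and compute and a shell command to move; the robot and the scene stay as the last step left them, time stands still between calls to the robot, and variables do not carry over. Pictures are saved under pics/ and viewed, at most 10 in all, crops included, and the job is handed in when it is done.

```bash
mkdir -p pics; cat > h.py <<'E'
from station import robot
import numpy as np, cv2
from scipy.spatial.transform import Rotation as R
def shot(name):
    p=robot.camera_params(name); im,d=robot.read_camera(name); return p,im,d
def cloud(p,d):
    h,w=d.shape; f=h/2/np.tan(np.radians(p['fov_y'])/2)
    v,u=np.mgrid[:h,:w]; c=np.stack([(u-p['cx'])/f*d,(v-p['cy'])/f*d,d],-1)
    M=R.from_rotvec(p['rvec']).as_matrix(); return (c-np.array(p['tvec']))@M
def save(n,im): cv2.imwrite('pics/'+n,im[:,:,::-1])
E
python3 - <<'E'
from h import *
o=robot.get_obs(); print(o)
for n in('scene','side'):
    p,im,d=shot(n); save(n+'0.png',im); np.savez(n+'0',im=im,d=d,X=cloud(p,d)); print(n,p)
E
```

```text
{'clock': 0.0, 'q': array([-1.27819738,  0.41189236, -0.01274683,  1.59704805,  0.00558313,
        1.13429551, -0.0822002 ]), 'joint_velocities': array([-0.00147533,  0.00116512, -0.00107283,  0.00072983, -0.00196169,
       -0.00254518,  0.00046521]), 'tau': array([ 7.47939102e-04, -5.87968147e+01,  6.42043110e-01, -2.91070801e+01,
       -5.38786221e-02,  1.85681909e-02,  1.77870643e-04]), 'ee_pos': array([0.22047354, 0.58427499, 0.22181194]), 'ee_rot': array([-5.63559728e-01, -3.09042291e+00,  2.50527378e-03]), 'contact_force': array([-0.74907874,  0.98526114,  0.53533046]), 'wrist_torque': array([0.02087393, 0.00785022, 0.02748985]), 'grip_force': 0.0, 'grip_width': 0.994626315842337}
scene {'fov_y': 47.123760153848536, 'cx': 248.12440309471822, 'cy': 190.94026691448715, 'rvec': array([ 0.98362658,  2.63902482, -0.81677232]), 'tvec': array([ 0.49313833, -0.17224119,  1.74758744])}
side {'fov_y': 44.05769228888889, 'cx': 260.71594363982587, 'cy': 196.4038476472828, 'rvec': array([ 0.8869749 ,  2.38887329, -1.22999425]), 'tvec': array([ 0.51541947, -0.12527612,  1.85405771])}
```

View pics/scene0.png

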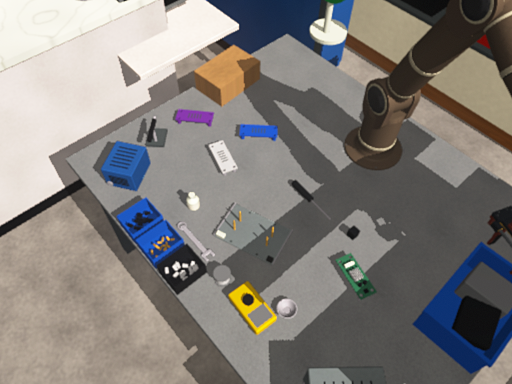

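View pics/side0.png

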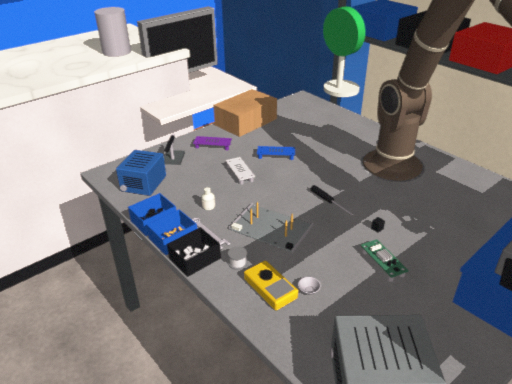

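The scene view shows the green board at about (355,275), the silver cover at (222,157), the pan and posts around (250,230), and blue and purple look-alikes at (258,131) and (193,117). Next I'll get metric positions.

```bash
python3 - <<'E'
from h import *
for n,cs in(('scene',dict(board=(355,275,30),cover=(222,157,24),post=(250,228,45))),('side',dict(board=(383,258,30),cover=(240,170,22),post=(272,225,45)))):
    z=np.load(n+'0.npz'); X,im,d=z['X'],z['im'].astype(int),z['d']
    for k,(u,v,r) in cs.items():
        S=np.s_[v-r:v+r,u-r:u+r]; P=X[S].reshape(-1,3); ok=d[S].reshape(-1)>0
        if k=='post':
            m=ok&(P[:,2]>.04)&(P[:,2]<.085)
            Q=P[m]; lab=-np.ones(len(Q),int)
            from scipy.cluster.hierarchy import fcluster,linkage
            l=fcluster(linkage(Q[:,:2]),.012,'distance')
            for i in set(l): print(n,'post',Q[l==i].mean(0).round(4),(l==i).sum(),Q[l==i][:,2].max().round(3))
            m=ok&(abs(P[:,2]-.006)<.004);print('floor med',np.median(P[m],0))
        else:
            m=ok&(P[:,2]>.018)&(P[:,2]<.034); Q=P[m]
            r_=cv2.minAreaRect((Q[:,:2]*1000).astype(np.float32)); print(n,k,m.sum(),r_,np.median(Q,0).round(4))
    for k,(u,v) in (dict(relay=(352,232),dish=(287,308),flux=(193,200),driver=(300,190),drivertip=(328,219),spool=(222,274),blue=(258,131)) if n=='scene' else {}).items(): print(k,X[v,u].round(3))
E
```

```text
scene board 673 ((474.9863586425781, 320.6309814453125), (151.93667602539062, 64.36469268798828), 74.54596710205078) [0.4786 0.3271 0.027 ]
scene cover 493 ((442.55609130859375, -327.9992980957031), (158.14654541015625, 155.0440216064453), 72.90229797363281) [ 0.4877 -0.3382  0.0265]
scene post [ 0.8247 -0.0105  0.0497] 4 0.059
scene post [0.7897 0.0316 0.0432] 96 0.048
scene post [ 0.6537 -0.0698  0.0562] 10 0.073
scene post [ 0.6171 -0.0847  0.0537] 10 0.071
scene post [0.5737 0.0333 0.057 ] 10 0.073
scene post [0.6122 0.0479 0.0562] 10 0.071
floor med [ 0.60897433 -0.03478487  0.00494398]
relay [0.371 0.211 0.036]
dish [0.71  0.251 0.003]
flux [ 0.705 -0.235  0.052]
driver [ 0.372 -0.034  0.019]
drivertip [0.375 0.112 0.001]
spool [0.8   0.043 0.039]
blue [ 0.301 -0.345  0.025]
side board 609 ((467.09295654296875, 293.9178466796875), (213.8214569091797, 85.9591064453125), 63.882686614990234) [0.4885 0.334  0.0261]
side cover 399 ((461.28631591796875, -368.15045166015625), (238.68850708007812, 128.332763671875), 40.288597106933594) [ 0.4927 -0.344   0.0266]
side post [0.8037 0.0395 0.0428] 185 0.047
side post [ 0.6589 -0.0726  0.0545] 15 0.071
side post [ 0.621  -0.0874  0.0537] 15 0.069
side post [0.6162 0.0462 0.0542] 16 0.067
side post [0.5776 0.0319 0.0533] 14 0.066
floor med [ 0.61106115 -0.03302121  0.00476365]
```

```bash
cat >> h.py <<'E'
def to(x,y,z,axdeg):
    """rows' shift (mm) and twist (deg) to bring the TCP to x,y,z with tool x along axdeg (mod 180) in world"""
    o=robot.get_obs(); T=R.from_rotvec(o['ee_rot']).as_matrix()
    s=T.T@(np.array([x,y,z])-o['ee_pos'])*1000
    a=np.degrees(np.arctan2(T[1,0],T[0,0])); tw=-((axdeg-a+90)%180-90)
    print('clock %.2f'%o['clock'],'tcp',(o['ee_pos']*1000).round(1),'ax %.1f'%a,'tilt %.2f'%np.degrees(np.arccos(-T[2,2])),'shift',s.round(1),'twist %.2f'%tw,'q7 %.2f'%o['q'][6],'F',o['contact_force'].round(1),'w %.3f g %.1f'%(o['grip_width'],o['grip_force']))
E
python3 - <<'E'
from h import *
to(.475,.32,.22,74.5)
o=robot.get_obs();T=R.from_rotvec(o['ee_rot']).as_matrix()
p=robot.camera_params('wrist'); M=R.from_rotvec(p['rvec']).as_matrix(); c=-M.T@p['tvec']
print('cam in tool',T.T@(c-o['ee_pos']),'\n',T.T@M.T,p['fov_y'])
E
```

```text
clock 0.10 tcp [220.5 584.4 221.9] ax 159.3 tilt 0.08 shift [-331.4 -157.5    2.2] twist 84.83 q7 -0.08 F [0.2 0.5 0.1] w 1.003 g 0.0
cam in tool [ 0.0807968   0.00018343 -0.16246453] 
 [[ 4.02681226e-04 -9.55060210e-01 -2.96411595e-01]
 [ 9.99999608e-01  6.18414425e-04 -6.34057324e-04]
 [ 7.88868126e-04 -2.96411223e-01  9.55060084e-01]] 64.17828144222992
```

```bash
python3 -m handwheel '1 -40 -19 0 7;1 -75 -36 0 14;1 -112 -53 0 21;1 -150 -71 0 28;1 -186 -88 0 35' 20; python3 -c "
from h import *
to(.475,.32,.22,74.5)"
```

```text
clock: 0.52
ee_pos: [0.3647, 0.4348, 0.2224]
ee_rot: [1.475, 2.774, -0.001]
contact_force: [0.4, -0.7, -0.4]
grip_width: 0.995
grip_force: 0.0
clock 0.52 tcp [364.7 434.8 222.4] ax 124.0 tilt 0.02 shift [-156.9   27.3    2.5] twist 49.48 q7 -0.31 F [ 0.4 -0.7 -0.4] w 0.995 g 0.0
```

```bash
python3 -m handwheel '1 -35 6 0 7;1 -70 12 0 14;1 -105 18 0 21;1 -145 25 0 28;1 -157 27 0 35'; python3 -m handwheel '1 0 0 0 7;1 0 0 0 14;1 0 0 0 14.5;1 0 0 0 14.5'; python3 -c "
from h import *
to(.475,.32,.22,74.5)
p,im,d=shot('wrist'); save('w1.png',im); np.savez('w1',im=im,d=d,X=cloud(p,d))"
```

```text
clock: 0.93
ee_pos: [0.4786, 0.3163, 0.2228]
ee_rot: [2.246, 2.192, -0.0]
contact_force: [-0.2, -0.8, 0.3]
grip_width: 0.999
grip_force: 0.0
clock: 1.27
ee_pos: [0.4742, 0.3224, 0.2223]
ee_rot: [2.492, 1.913, -0.001]
contact_force: [0.0, -0.4, 0.3]
grip_width: 0.999
grip_force: 0.0
clock 1.27 tcp [474.2 322.4 222.3] ax 75.0 tilt 0.04 shift [-2.1  1.4  2.3] twist 0.52 q7 -0.81 F [ 0.  -0.4  0.3] w 0.999 g 0.0
```

View pics/w1.png

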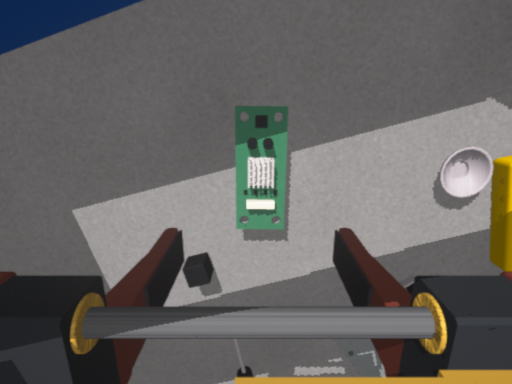

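The green board spans about (236–288, 106–229), centred near (261,168). The relay is at (198,270) and the dish at (467,172).

```bash
cat >> h.py <<'E'
def plate(X,d,im,zt,near,col,r=.1,tol=.004):
    """rectangle fit of a plate's top-face pixels; returns centre xy (mm), long axis deg, size"""
    i=im.astype(int); m=(d>0)&(abs(X[...,2]-zt)<tol)&(np.hypot(X[...,0]-near[0],X[...,1]-near[1])<r)
    if col=='g': m&=(i[...,1]>i[...,0]+20)
    m=cv2.morphologyEx(m.astype(np.uint8),cv2.MORPH_OPEN,np.ones((3,3)))
    n,l,s,_=cv2.connectedComponentsWithStats(m); l=l==1+s[1:,4].argmax()
    Q=X[l]; c,(w,h),a=cv2.minAreaRect((Q[:,:2]*1000).astype(np.float32))
    if w<h: a+=90
    print('plate',np.round(c,1),'ax %.1f'%(a%180),'size',round(w,1),round(h,1),'z med %.4f'%np.median(Q[:,2]),'n',len(Q)); return np.array(c)/1000,a%180
E
python3 -c "
from h import *
z=np.load('w1.npz'); c,a=plate(z['X'],z['d'],z['im'],.026,(.475,.325),'g')
to(*c,.05,a)"
```

```text
plate [477.3 320.8] ax 74.4 size 150.4 59.7 z med 0.0266 n 4228
clock 1.32 tcp [474.1 322.6 222.4] ax 75.1 tilt 0.03 shift [ -0.8   3.6 172.4] twist 0.70 q7 -0.81 F [ 0.7 -0.3  0.2] w 0.999 g 0.0
```

```bash
python3 -m handwheel '1 -1 3.6 40 0.7;1 -1 3.6 80 0.7;1 -1 3.6 120 0.7;1 -1 3.6 155 0.7;1 -1 3.6 180 0.7'; python3 -m handwheel '1 0 0 15 0;1 0 0 28 0;1 0 0 34 0;1 0 0 34 0'; python3 -c "
from h import *
to(.4773,.3208,.008,74.4)"
```

```text
clock: 1.73
ee_pos: [0.4759, 0.32, 0.0395]
ee_rot: [-2.502, -1.899, 0.005]
contact_force: [-0.2, 0.3, -0.3]
grip_width: 0.998
grip_force: 0.0
clock: 2.07
ee_pos: [0.4771, 0.3203, 0.0077]
ee_rot: [-2.505, -1.896, 0.002]
contact_force: [-0.5, -0.1, 0.4]
grip_width: 0.997
grip_force: 0.0
clock 2.07 tcp [477.1 320.3   7.7] ax 74.2 tilt 0.09 shift [ 0.5  0.  -0.3] twist -0.17 q7 -0.70 F [-0.5 -0.1  0.4] w 0.997 g 0.0
```

```bash
python3 -m handwheel '0.6 0 0 0 0;0.6 0 0 0 0;0.6 0 0 0 0;0.6 0 0 0 0;0.6 0 0 0 0' 30; python3 -m handwheel '0.6 0 0 0 0;0.6 0 0 0 0;0.6 0 0 -10 0;0.6 0 0 -30 0;0.6 0 0 -60 0' ;python3 -m handwheel '0.6 0 0 -30 0;0.6 0 0 -55 0;0.6 0 0 -65 0;0.6 0 0 -65 0;0.6 0 0 -65 0'; python3 -c "
from h import *
to(.614,-.018,.14,110.2)"
```

```text
clock: 2.48
ee_pos: [0.4778, 0.3208, 0.0094]
ee_rot: [-2.506, -1.894, -0.002]
contact_force: [-0.8, -1.5, 4.2]
grip_width: 0.678
grip_force: 30.0
clock: 2.9
ee_pos: [0.4761, 0.3191, 0.0675]
ee_rot: [2.506, 1.893, -0.008]
contact_force: [0.1, 1.8, -2.2]
grip_width: 0.675
grip_force: 30.0
clock: 3.32
ee_pos: [0.4773, 0.3204, 0.1333]
ee_rot: [-2.506, -1.894, -0.0]
contact_force: [-0.0, 1.1, -1.7]
grip_width: 0.678
grip_force: 30.0
clock 3.32 tcp [477.3 320.4 133.3] ax 74.1 tilt 0.02 shift [-288.2  224.    -6.8] twist -36.05 q7 -0.77 F [-0.   1.1 -1.7] w 0.678 g 30.0
```

```bash
python3 -c "
from h import *
to(.473,-.069,.2,110.2)"
```

```text
clock 3.32 tcp [477.3 320.4 133.3] ax 74.1 tilt 0.02 shift [-375.8  102.3  -66.8] twist -36.05 q7 -0.77 F [-0.   1.1 -1.7] w 0.678 g 30.0
```

```bash
python3 -m handwheel '0.6 -20 5 -10 -3;0.6 -55 14 -25 -8;0.6 -92 25 -40 -14;0.6 -129 35 -55 -20;0.6 -167 45 -67 -26'; python3 -c "
from h import *
to(.473,-.069,.2,110.2)"
```

```text
clock: 3.73
ee_pos: [0.4741, 0.1458, 0.1994]
ee_rot: [-2.009, -2.414, 0.004]
contact_force: [1.4, -0.9, -1.6]
grip_width: 0.678
grip_force: 30.0
clock 3.73 tcp [474.1 145.8 199.4] ax 100.5 tilt 0.17 shift [-2.11e+02 -4.02e+01 -2.00e-01] twist -9.72 q7 -0.12 F [ 1.4 -0.9 -1.6] w 0.678 g 30.0
```

```bash
python3 -m handwheel '0.6 -38 -7 0 -3;0.6 -76 -14 0 -6;0.6 -115 -22 0 -9;0.6 -155 -30 0 -9.7;0.6 -185 -36 0 -9.7';  python3 -m handwheel '0.6 -18 -8 0 0;0.6 -22 -10 0 0;0.6 -22 -10 0 0;0.6 -22 -10 0 0'; python3 -c "
from h import *
to(.473,-.069,.2,110.2)
p,im,d=shot('wrist'); save('w2.png',im); np.savez('w2',im=im,d=d,X=cloud(p,d))"
```

```text
clock: 4.15
ee_pos: [0.4706, -0.0443, 0.1989]
ee_rot: [-1.806, -2.568, 0.004]
contact_force: [-0.0, -0.1, -1.5]
grip_width: 0.676
grip_force: 30.0
clock: 4.48
ee_pos: [0.4699, -0.0641, 0.1995]
ee_rot: [-1.804, -2.57, 0.002]
contact_force: [1.0, 0.4, -2.3]
grip_width: 0.677
grip_force: 30.0
clock 4.48 tcp [469.9 -64.1 199.5] ax 109.8 tilt 0.13 shift [-5.7  1.3 -0.6] twist -0.35 q7 0.49 F [ 1.   0.4 -2.3] w 0.677 g 30.0
```

View pics/w2.png

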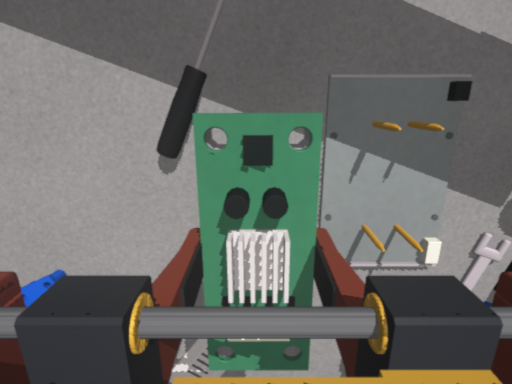

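The wrist view shows the held board at (195–322, 113–370) and all four posts, with tips and bases around (387,126), (425,126), (373,238) and (408,238).

```bash
cat >> h.py <<'E'
def posts(X,d,p,c0,a0,zlo=.02,zhi=.055):
    """4-post fit: c0 guess centre, a0 guess long axis deg"""
    M=R.from_rotvec(p['rvec']).as_matrix(); cam=-M.T@p['tvec']
    e=np.array([np.cos(np.radians(a0)),np.sin(np.radians(a0))]); f=np.array([e[1],-e[0]])
    A=[];B=[]
    for sl in(63,-63):
        for ss in(20,-20):
            g=np.array(c0)+e*sl/1e3+f*ss/1e3
            m=(d>0)&(X[...,2]>zlo)&(X[...,2]<zhi)&(np.hypot(X[...,0]-g[0],X[...,1]-g[1])<.013)
            Q=X[m]
            if len(Q)<8: print('few',sl,ss,len(Q)); continue
            q=np.median(Q[:,:2],0); q=q+(q-cam[:2])/np.linalg.norm(q-cam[:2])*.0027
            print('post',sl,ss,(q*1000).round(1),len(Q),'ztop',X[...,2][(d>0)&(np.hypot(X[...,0]-g[0],X[...,1]-g[1])<.013)].max().round(4)); A.append((ss,sl)); B.append(q*1000)
    A=np.array(A,float);B=np.array(B)
    a=A[:,0]-1j*0; P=A[:,1]+0j; P=A[:,1]-1j*A[:,0]; Q=B[:,0]+1j*B[:,1]
    # B = c + e*sl + f*ss with f = -i e  ->  Q = c + e*(sl - i ss)
    pc,qc=P.mean(),Q.mean(); k=((Q-qc)*np.conj(P-pc)).sum()/(abs(P-pc)**2).sum()
    c=qc-k/abs(k)*pc; ang=np.degrees(np.angle(k)); res=abs(Q-c-k/abs(k)*P)
    print('pan',round(c.real,1),round(c.imag,1),'ax %.2f'%ang,'scale %.3f'%abs(k),'res',res.round(1)); return np.array([c.real,c.imag])/1e3,ang
E
python3 -c "
from h import *
z=np.load('w2.npz'); X,d,im=z['X'],z['d'],z['im']; p=robot.camera_params('wrist')
posts(X,d,p,(.614,-.018),110)
posts(X,d,p,(.614,-.018),110,.03,.055)
o=robot.get_obs()
plate(X,d,im,.217,o['ee_pos'][:2],'g',tol=.006); print(o['ee_pos'])
"
```

```text
post 63 20 [613.   45.8] 118 ztop 0.0716
post 63 -20 [575.4  32.4] 91 ztop 0.0716
post -63 20 [655.9 -72.1] 110 ztop 0.0715
post -63 -20 [618.1 -85.8] 97 ztop 0.0713
pan 615.6 -19.9 ax 109.90 scale 0.997 res [0.4 0.1 0.2 0.2]
post 63 20 [613.1  45.8] 88 ztop 0.0716
post 63 -20 [575.4  32.4] 67 ztop 0.0716
post -63 20 [655.9 -72. ] 83 ztop 0.0715
post -63 -20 [618.1 -85.9] 73 ztop 0.0713
pan 615.6 -19.9 ax 109.90 scale 0.997 res [0.4 0.1 0.3 0.2]
plate [462.9 -42.7] ax 110.1 size 61.1 105.3 z med 0.2166 n 14991
[ 0.47012767 -0.06350987  0.19968811]
```

```bash
python3 -c "
from h import *
to(.6153,-.0198,.11,109.8)"
```

```text
clock 4.53 tcp [470.1 -63.5 199.7] ax 109.9 tilt 0.10 shift [ -8.5 151.5  89.4] twist 0.13 q7 0.49 F [-0.   1.1 -1.4] w 0.679 g 30.0
```

```bash
python3 -m handwheel '0.6 -2 25 0 0;0.6 -4 60 5 0;0.6 -6 97 20 0;0.6 -8 130 40 0;0.6 -8.5 151.5 60 0'; python3 -m handwheel '0.6 0 0 10 0;0.6 0 0 25 0;0.6 0 0 29 0;0.6 0 0 29 0;0.6 0 0 29 0';python3 -c "
from h import *
to(.6153,-.0198,.09,109.8)"
```

```text
clock: 4.95
ee_pos: [0.6189, -0.0174, 0.1392]
ee_rot: [1.8, 2.575, 0.003]
contact_force: [0.0, 0.4, -1.8]
grip_width: 0.677
grip_force: 30.0
clock: 5.37
ee_pos: [0.6155, -0.021, 0.112]
ee_rot: [-1.805, -2.571, -0.0]
contact_force: [-0.2, -0.4, -0.8]
grip_width: 0.68
grip_force: 30.0
clock 5.37 tcp [615.5 -21.  112. ] ax 109.9 tilt 0.02 shift [ 1.2  0.2 22. ] twist 0.07 q7 0.53 F [-0.2 -0.4 -0.8] w 0.680 g 30.0
```

```bash
python3 -m handwheel '0.6 1 0 8 0;0.6 1 0 18 0;0.6 1 0 28 0;0.6 1 0 34 0;0.6 1 0 34 0'; python3 -c "
from h import *
to(.6153,-.0198,.0155,109.8)"
```

```text
clock: 5.78
ee_pos: [0.6142, -0.0206, 0.0757]
ee_rot: [-1.805, -2.569, 0.003]
contact_force: [-0.1, 0.1, -1.6]
grip_width: 0.673
grip_force: 30.0
clock 5.78 tcp [614.2 -20.6  75.7] ax 109.8 tilt 0.16 shift [ 0.4  1.4 60.2] twist 0.03 q7 0.55 F [-0.1  0.1 -1.6] w 0.673 g 30.0
```

```bash
python3 -m handwheel '0.6 0 0.5 6 0;0.6 0 0.5 12 0;0.6 0 0.5 18 0;0.6 0 0.5 22 0;0.6 0 0.5 22 0'; python3 -c "
from h import *
to(.6153,-.0198,.0155,109.8)"
```

```text
clock: 6.2
ee_pos: [0.6153, -0.0205, 0.0545]
ee_rot: [-1.805, -2.57, 0.001]
contact_force: [-0.5, 0.3, -2.0]
grip_width: 0.675
grip_force: 30.0
clock 6.20 tcp [615.3 -20.5  54.5] ax 109.8 tilt 0.09 shift [ 0.6  0.3 39. ] twist 0.03 q7 0.56 F [-0.5  0.3 -2. ] w 0.675 g 30.0
```

Feet are 26 mm below the post tops, with no contact force: the posts are through the holes.

```bash
python3 -m handwheel '0.6 0.5 0 7 0;0.6 0.5 0 14 0;0.6 0.5 0 21 0;0.6 0.5 0 28 0;0.6 0.5 0 33 0'; python3 -m handwheel '0.6 0 0 1 0;0.6 0 0 2.5 0;0.6 0 0 4 0;0.6 0 0 5 0;0.6 0 0 5 0';python3 -c "
from h import *
to(.6153,-.0198,.0155,109.8)"
```

```text
clock: 6.62
ee_pos: [0.6154, -0.02, 0.0215]
ee_rot: [-1.805, -2.57, 0.001]
contact_force: [0.7, 0.2, -1.6]
grip_width: 0.676
grip_force: 30.0
clock: 7.03
ee_pos: [0.6159, -0.0201, 0.0177]
ee_rot: [1.806, 2.571, 0.0]
contact_force: [-0.3, -0.2, -1.2]
grip_width: 0.677
grip_force: 30.0
clock 7.03 tcp [615.9 -20.1  17.7] ax 109.8 tilt 0.01 shift [ 0.5 -0.4  2.2] twist 0.03 q7 0.58 F [-0.3 -0.2 -1.2] w 0.677 g 30.0
```

```bash
python3 -m handwheel '0.6 0 0 1 0;0.6 0 0 1.5 0;0.6 0 0 2 0;0.6 0 0 2 0'; python3 -m handwheel '0.6 0 0 0.5 0;0.6 0 0 1 0;0.6 0 0 1.5 0;0.6 0 0 1.5 0'
```

```text
clock: 7.37
ee_pos: [0.6158, -0.02, 0.0156]
ee_rot: [1.806, 2.571, 0.0]
contact_force: [0.2, -0.1, -1.5]
grip_width: 0.677
grip_force: 30.0
clock: 7.7
ee_pos: [0.6159, -0.0201, 0.0154]
ee_rot: [-1.806, -2.571, -0.001]
contact_force: [-3.8, 1.0, 10.6]
grip_width: 0.677
grip_force: 30.0
```

Contact at z = 15.4 mm, exactly the predicted home height. Releasing and rising.

```bash
python3 -m handwheel '0.75 0 0 0 0;0.9 0 0 0 0;1 0 0 0 0;1 0 0 0 0;1 0 0 0 0'; python3 -m handwheel '1 0 0 -15 0;1 0 0 -50 0;1 0 0 -90 0;1 0 0 -130 0;1 0 0 -165 0'; python3 -m handwheel '1 0 0 -30 0;1 0 0 -40 0;1 0 0 -40 0';python3 -c "
from h import *
p,im,d=shot('wrist'); save('w3.png',im); X=cloud(p,d)
plate(X,d,im,.034,(.6156,-.0199),'g')
posts(X,d,p,(.6156,-.0199),110,.04,.055)
p,im,d=shot('side'); X=cloud(p,d); v,u=170,240; m=(abs(X[...,0]-.48)<.11)&(abs(X[...,1]+.34)<.09)
plate(X,d,im,.026,(.485,-.34),'x')
p,im,d=shot('scene'); X=cloud(p,d); plate(X,d,im,.026,(.485,-.34),'x')
to(.485,-.34,.22,110)"
```

```text
clock: 8.12
ee_pos: [0.6158, -0.02, 0.014]
ee_rot: [-1.806, -2.571, 0.0]
contact_force: [-0.5, 0.6, 0.0]
grip_width: 0.988
grip_force: 0.0
clock: 8.53
ee_pos: [0.6159, -0.0203, 0.1815]
ee_rot: [1.806, 2.57, 0.0]
contact_force: [0.3, -0.6, 0.4]
grip_width: 0.998
grip_force: 0.0
clock: 8.78
ee_pos: [0.6173, -0.0202, 0.2221]
ee_rot: [1.804, 2.568, 0.006]
contact_force: [0.1, 0.1, -0.3]
grip_width: 0.999
grip_force: 0.0
plate [616.2 -20.8] ax 110.0 size 60.1 150.3 z med 0.0327 n 4348
few 63 20 7
few 63 -20 7
post -63 20 [655.8 -72. ] 29 ztop 0.0706
post -63 -20 [618.2 -85.9] 28 ztop 0.0725
pan 615.2 -19.9 ax 110.28 scale 1.002 res [0. 0.]
plate [ 491.5 -342.9] ax 72.7 size 155.4 60.1 z med 0.0264 n 254
plate [ 486.2 -382.8] ax 102.1 size 37.1 64.4 z med 0.0255 n 66
clock 8.93 tcp [614.8 -19.8 217.2] ax 109.8 tilt 0.15 shift [-257.1 -230.8   -2.4] twist -0.16 q7 0.48 F [0.8 0.4 0.5] w 1.003 g 0.0
```

View pics/w3.png

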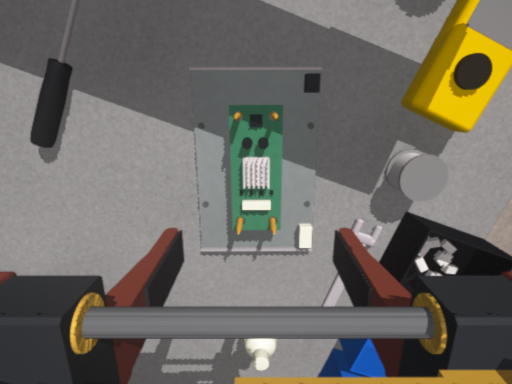

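The board sits home on all four posts: centre (257,168), with post tips showing at (238,117), (276,117), (239,228) and (274,228). On to the cover.

```bash
python3 -m handwheel '1 -25 -22 0 5;1 -54 -48 0 12;1 -84 -75 0 19;1 -113 -101 0 26;1 -142 -127 0 33';python3 -c "
from h import *
to(.490,-.343,.22,72.7)"
```

```text
clock: 9.35
ee_pos: [0.5425, -0.1979, 0.2169]
ee_rot: [-2.465, -1.943, 0.004]
contact_force: [0.6, -1.2, -0.4]
grip_width: 0.999
grip_force: 0.0
clock 9.35 tcp [ 542.5 -197.9  216.9] ax 76.5 tilt 0.20 shift [-153.4  -17.2   -2.9] twist 3.79 q7 0.27 F [ 0.6 -1.2 -0.4] w 0.999 g 0.0
```

```bash
python3 -m handwheel '1 -38 -4 0 2;1 -76 -8 0 3.8;1 -115 -13 0 3.8;1 -140 -16 0 3.8;1 -148 -17 0 3.8';python3 -m handwheel '1 0 0 0 0;1 0 0 0 0'; python3 -c "
from h import *
p,im,d=shot('wrist'); save('w4.png',im); X=cloud(p,d)
c,a=plate(X,d,im,.026,(.49,-.343),'x')
to(*c,.008,a)"
```

```text
clock: 9.77
ee_pos: [0.4904, -0.3414, 0.2173]
ee_rot: [-2.53, -1.86, 0.006]
contact_force: [-0.3, -0.5, 0.5]
grip_width: 1.0
grip_force: 0.0
clock: 9.93
ee_pos: [0.494, -0.3359, 0.2175]
ee_rot: [-2.523, -1.867, 0.001]
contact_force: [0.3, 0.7, 0.3]
grip_width: 1.005
grip_force: 0.0
plate [ 490.6 -340.1] ax 73.0 size 149.0 60.1 z med 0.0266 n 5985
clock 9.98 tcp [ 494.7 -335.1  217.8] ax 73.1 tilt 0.14 shift [ -6.3  -2.  209.8] twist 0.08 q7 0.49 F [ 0.1  0.6 -0.8] w 1.003 g 0.0
```

View pics/w4.png

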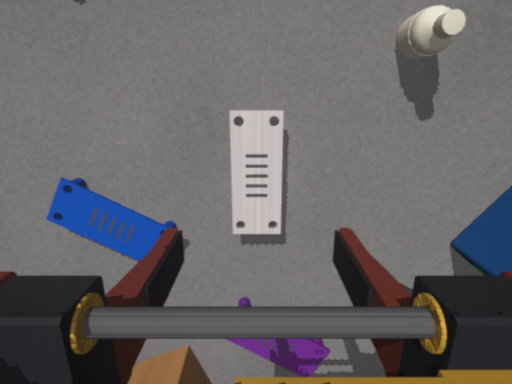

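The bare metal cover lies at (231–283, 110–234). The blue look-alike is to its left at (115,215), clear of the fingers, and the purple one is behind at (280,340).

```bash
python3 -m handwheel '1 -6 -2 40 0;1 -6 -2 80 0;1 -6 -2 120 0;1 -6 -2 155 0;1 -6 -2 175 0'; python3 -m handwheel '1 0 0 15 0;1 0 0 28 0;1 0 0 34 0;1 0 0 34 0;1 0 0 34 0'; python3 -c "
from h import *
to(.4906,-.3401,.008,73)"
```

```text
clock: 10.4
ee_pos: [0.4901, -0.338, 0.0397]
ee_rot: [-2.517, -1.871, 0.002]
contact_force: [-0.4, -0.1, 1.0]
grip_width: 0.995
grip_force: 0.0
clock: 10.82
ee_pos: [0.4912, -0.3417, 0.0105]
ee_rot: [2.524, 1.87, 0.001]
contact_force: [0.1, 0.0, -0.1]
grip_width: 0.998
grip_force: 0.0
clock 10.82 tcp [ 491.2 -341.7   10.5] ax 73.1 tilt 0.02 shift [ 1.4 -1.   2.5] twist 0.08 q7 0.66 F [ 0.1  0.  -0.1] w 0.998 g 0.0
```

```bash
python3 -m handwheel '1 1 0 2 0;0.6 1 0 2 0;0.6 1 0 2 0;0.6 1 0 2 0;0.6 1 0 2 0' 30; python3 -m handwheel '0.6 0 0 0 0;0.6 0 0 0 0;0.6 0 0 0 0;0.6 0 0 -10 0;0.6 0 0 -40 0' ;python3 -m handwheel '0.6 0 0 -40 0;0.6 0 0 -80 0;0.6 0 0 -120 0;0.6 0 0 -150 0;0.6 0 0 -150 0'; python3 -c "
from h import *
to(.4745,-.0713,.2,110)"
```

```text
clock: 11.23
ee_pos: [0.491, -0.3413, 0.0086]
ee_rot: [2.525, 1.869, 0.001]
contact_force: [1.0, -1.0, 0.6]
grip_width: 0.738
grip_force: 0.0
clock: 11.65
ee_pos: [0.4885, -0.3393, 0.0454]
ee_rot: [-2.52, -1.866, 0.005]
contact_force: [0.2, -0.3, -0.9]
grip_width: 0.676
grip_force: 30.0
clock: 12.07
ee_pos: [0.4929, -0.3436, 0.2051]
ee_rot: [2.519, 1.863, 0.007]
contact_force: [0.9, -1.0, -1.0]
grip_width: 0.674
grip_force: 30.0
clock 12.07 tcp [ 492.9 -343.6  205.1] ax 73.0 tilt 0.56 shift [255.  -97.3   3.8] twist -37.02 q7 0.52 F [ 0.9 -1.  -1. ] w 0.674 g 30.0
```

```bash
python3 -m handwheel '0.6 20 -8 0 -4;0.6 55 -21 0 -11;0.6 92 -35 0 -18;0.6 129 -49 0 -25;0.6 167 -64 0 -32';python3 -c "
from h import *
to(.4745,-.0713,.2,110)"
```

```text
clock: 12.48
ee_pos: [0.4775, -0.1613, 0.1978]
ee_rot: [-1.905, -2.498, 0.001]
contact_force: [1.4, 1.0, -2.1]
grip_width: 0.676
grip_force: 30.0
clock 12.48 tcp [ 477.5 -161.3  197.8] ax 105.3 tilt 0.03 shift [87.5 20.9 -2.2] twist -4.67 q7 0.65 F [ 1.4  1.  -2.1] w 0.676 g 30.0
```

```bash
python3 -m handwheel '0.6 35 8 -1 -3;0.6 65 16 -2 -4.7;0.6 82 20 -2 -4.7;0.6 85 20 -2 -4.7;0.6 85 20 -2 -4.7';python3 -m handwheel '0.6 0 0 0 0;0.6 0 0 0 0'; python3 -c "
from h import *
o=robot.get_obs(); to(.6153,-.0198,.14,110)
p,im,d=shot('wrist'); save('w5.png',im); X=cloud(p,d)
plate(X,d,im,.2167,o['ee_pos'][:2],'x',tol=.006)
posts(X,d,p,(.6156,-.0199),110,.042,.057)"
```

```text
clock: 12.9
ee_pos: [0.4752, -0.0744, 0.1999]
ee_rot: [-1.805, -2.571, 0.0]
contact_force: [-0.0, 0.1, -1.7]
grip_width: 0.672
grip_force: 30.0
clock: 13.07
ee_pos: [0.4755, -0.077, 0.2001]
ee_rot: [1.811, 2.567, -0.001]
contact_force: [-0.5, 0.3, -1.8]
grip_width: 0.678
grip_force: 30.0
clock 13.07 tcp [475.5 -77.  200.1] ax 109.6 tilt 0.03 shift [  7.  150.9  60. ] twist -0.40 q7 0.52 F [-0.5  0.3 -1.8] w 0.678 g 30.0
plate [467.9 -55. ] ax 109.5 size 76.9 105.6 z med 0.2183 n 23050
post 63 20 [613.1  46. ] 59 ztop 0.0719
post 63 -20 [575.4  32.5] 49 ztop 0.0718
post -63 20 [655.7 -72. ] 54 ztop 0.0716
post -63 -20 [618.2 -85.8] 45 ztop 0.0724
pan 615.6 -19.8 ax 109.89 scale 0.997 res [0.3 0.1 0.3 0.1]
```

View pics/w5.png

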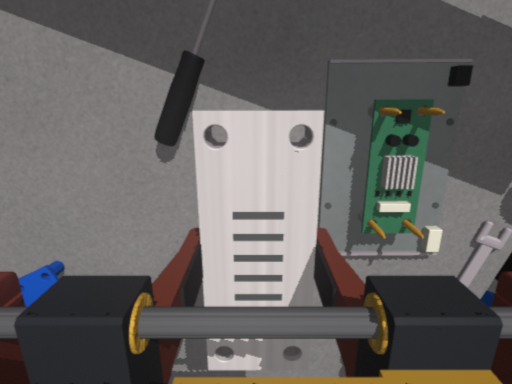

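The cover is held at (195–322, 111–370), nearly the same place in the image as the board was, and the four posts show up through the board. I'll measure the cover's offset in the tool frame from its free end.

```bash
python3 -c "
from h import *
ob=[robot.get_obs()]
p,im,d=shot('wrist'); X=cloud(p,d); o=robot.get_obs(); ob.append(o)
T=R.from_rotvec(ob[0]['ee_rot']).as_matrix(); L=(X-ob[0]['ee_pos'])@T*1000
m=(d>0)&(abs(L[...,2]+18)<5)&(L[...,0]>30)&(L[...,0]<90)&(abs(L[...,1])<50)
m=cv2.morphologyEx(m.astype(np.uint8),cv2.MORPH_OPEN,np.ones((3,3)))>0
Q=L[m]; print(cv2.minAreaRect(Q[:,:2].astype(np.float32)),Q[:,0].max(),np.percentile(Q[:,1],[.5,99.5]),np.median(Q[:,2]),[x['ee_pos'].round(4) for x in ob])
A=np.c_[Q[:,:2],np.ones(len(Q))]; print('tilt',np.linalg.lstsq(A,Q[:,2],rcond=None)[0])
to(.6153,-.0198,.14,110)"
```

```text
((53.006553649902344, 0.1884002685546875), (46.00497055053711, 60.384639739990234), 0.017303429543972015) 76.01316884799914 [-29.53438718  29.90773159] -18.111956923909872 [array([ 0.4755, -0.077 ,  0.2001]), array([ 0.4755, -0.0769,  0.2   ])]
tilt [ 3.50888182e-03 -6.39383838e-04 -1.82837218e+01]
clock 13.17 tcp [475.5 -76.9 200. ] ax 109.6 tilt 0.03 shift [  7.  150.9  60. ] twist -0.41 q7 0.52 F [-0.7  0.1 -1.7] w 0.676 g 30.0
```

```bash
python3 -m handwheel '0.6 1 25 0 -0.3;0.6 2 60 5 -0.3;0.6 4 97 20 -0.3;0.6 6 130 40 -0.3;0.6 6 151 60 -0.3'; python3 -m handwheel '0.6 0 0 15 0;0.6 0 0 30 0;0.6 0 0 38 0;0.6 0 0 38 0;0.6 0 0 38 0';python3 -c "
from h import *
to(.6159,-.0206,.08,109.9)"
```

```text
clock: 13.58
ee_pos: [0.619, -0.0176, 0.1392]
ee_rot: [1.799, 2.573, 0.003]
contact_force: [-0.9, 0.3, -1.3]
grip_width: 0.674
grip_force: 30.0
clock: 14.0
ee_pos: [0.6156, -0.0197, 0.1022]
ee_rot: [-1.803, -2.573, 0.001]
contact_force: [-0.8, 0.3, -1.7]
grip_width: 0.677
grip_force: 30.0
clock 14.00 tcp [615.6 -19.7 102.2] ax 110.0 tilt 0.04 shift [-0.9 -0.  22.2] twist 0.06 q7 0.53 F [-0.8  0.3 -1.7] w 0.677 g 30.0
```

```bash
python3 -m handwheel '0.6 -0.9 0 7 0;0.6 -0.9 0 14 0;0.6 -0.9 0 21 0;0.6 -0.9 0 27 0;0.6 -0.9 0 32 0';python3 -m handwheel '0.6 0 0 3 0;0.6 0 0 6 0;0.6 0 0 9 0;0.6 0 0 10 0;0.6 0 0 10 0'; python3 -c "
from h import *
to(.6159,-.0206,.04,109.9)"
```

```text
clock: 14.42
ee_pos: [0.6158, -0.0196, 0.0694]
ee_rot: [-1.801, -2.574, 0.0]
contact_force: [-0.7, -0.2, -2.6]
grip_width: 0.676
grip_force: 30.0
clock: 14.83
ee_pos: [0.616, -0.0197, 0.0599]
ee_rot: [-1.801, -2.574, 0.0]
contact_force: [0.4, -0.3, -1.1]
grip_width: 0.677
grip_force: 30.0
clock 14.83 tcp [616.  -19.7  59.9] ax 110.0 tilt 0.02 shift [-0.8 -0.4 19.9] twist 0.13 q7 0.56 F [ 0.4 -0.3 -1.1] w 0.677 g 30.0
```

```bash
python3 -m handwheel '0.6 0 0 5 0;0.6 0 0 10 0;0.6 0 0 14 0;0.6 0 0 16 0;0.6 0 0 17 0';python3 -m handwheel '0.6 0 0 0.5 0;0.6 0 0 1 0;0.6 0 0 1.5 0;0.6 0 0 2 0;0.6 0 0 2 0'; python3 -m handwheel '0.6 0 0 0.5 0;0.6 0 0 1 0;0.6 0 0 1.5 0;0.6 0 0 1.5 0'
```

```text
clock: 15.25
ee_pos: [0.6157, -0.0197, 0.0425]
ee_rot: [-1.801, -2.573, 0.001]
contact_force: [-0.1, -0.5, -1.4]
grip_width: 0.675
grip_force: 30.0
clock: 15.67
ee_pos: [0.6161, -0.0197, 0.0412]
ee_rot: [1.801, 2.574, 0.0]
contact_force: [0.4, -0.4, -1.1]
grip_width: 0.674
grip_force: 30.0
clock: 16.0
ee_pos: [0.6162, -0.0197, 0.0404]
ee_rot: [1.801, 2.574, 0.001]
contact_force: [-3.3, -0.1, 6.3]
grip_width: 0.674
grip_force: 30.0
```

Contact at 40.4 mm (predicted 40). Releasing, rising and checking.

```bash
python3 -m handwheel '0.75 0 0 0 0;0.9 0 0 0 0;1 0 0 0 0;1 0 0 0 0;1 0 0 0 0'; python3 -m handwheel '1 0 0 -15 0;1 0 0 -50 0;1 0 0 -90 0;1 0 0 -130 0;1 0 0 -165 0'; python3 -m handwheel '1 0 0 -15 0;1 0 0 -15 0;1 0 0 -15 0;1 0 0 -15 0';python3 -c "
from h import *
p,im,d=shot('wrist'); save('w6.png',im); X=cloud(p,d)
plate(X,d,im,.058,(.6156,-.0199),'x',tol=.005)
to(.6156,-.0199,.2,110)"
```

```text
clock: 16.42
ee_pos: [0.6161, -0.0197, 0.0395]
ee_rot: [-1.801, -2.574, 0.0]
contact_force: [0.5, -0.3, -0.8]
grip_width: 0.992
grip_force: 0.0
clock: 16.83
ee_pos: [0.6161, -0.02, 0.2071]
ee_rot: [1.801, 2.573, 0.001]
contact_force: [0.6, 0.0, 0.2]
grip_width: 0.999
grip_force: 0.0
clock: 17.17
ee_pos: [0.6153, -0.0195, 0.2184]
ee_rot: [-1.8, -2.573, 0.001]
contact_force: [0.0, 0.8, -0.8]
grip_width: 0.999
grip_force: 0.0
plate [616.1 -19.1] ax 110.0 size 60.1 149.3 z med 0.0587 n 7224
clock 17.22 tcp [615.1 -19.5 218. ] ax 110.0 tilt 0.15 shift [-0.6  0.3 18. ] twist 0.04 q7 0.48 F [ 0.2 -0.6 -0.2] w 0.995 g 0.0
```

View pics/w6.png

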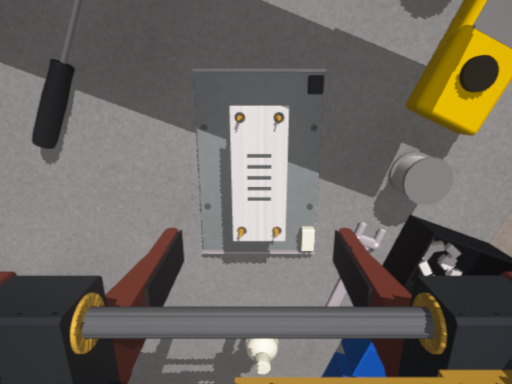

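The cover lies at (231–288, 106–241), with all four post tips in its holes at (240,118), (279,118), (241,232) and (276,232). Its top face reads 58.7 mm against the expected 58 mm (this camera has been reading about 0.6 mm high), and it is within 1 mm and 0.1° of the posts. Handing in.

```bash
python3 -c "
from station import robot
print(robot.close_job())"
```

```text
the job is handed in; nothing more can be done
None
```

The board and then the cover were lowered over all four posts until they stood home and were let go; I touched nothing else and handed the job in at about 17 s on the robot's clock, though the hand-in call gave no verdict.

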